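# Seat the bench meter and switch it to the green range

### The job

Lay the orange hand-held meter face up in the blue-lugged bench holder, setting it down gently until it lies flat on the plate between the lugs (either end may point away), and let go of it. Then take it by its dial and turn the dial until the white pointer clicks in at the green mark, with the meter still lying in the holder. Leave the other things on the bench where they are.

Things in the scene. Friction and masses are not known exactly. Their poses are not given: they have to be found in the camera images.
- meter: Orange hand-held multimeter, dark face up, loose on the bench, about 0.5 kg. Body 170 (x) x 68 (y) x 42 (z) mm; 68 mm high over its dial, whose axis is at x = -26, y = 0. Origin: centre of its underside. +x points to the display end (display at x = +50), z up. The long sides are plain and parallel: grasp across y near x = 0.
- dial (a joint): Dial angle (rad), growing clockwise seen from above, 0 to 3.665 between stops, with a click detent every 0.524 rad (30 degrees; eight positions), about 0.05 N m to turn past one. 0: pointer at the red dot (off). 2.618: pointer at the green mark. It starts in the position near 0.52, 1.05 or 1.57.
- dial_grip (a point): On the dial's axis at mid-height of its grip bar, 60 mm above the meter's underside; turns with the dial. Light grey bar along this x, 46 mm long, 12 mm wide (y), standing 48 to 68 mm above the underside, on a 50 mm disc (43 to 48 mm). +x points along the white pointer line on the bar.
- green_mark (a point): Centre of the green dot (8 mm across) on the meter's face, 29.5 mm from the dial's axis, 43 mm above the meter's underside. A small red dot marks off; white dots mark the other positions.
- holder: Holder fixed to the bench: aluminium plate 204 (x) x 112 (y) x 8 mm with six blue lugs up to 38 mm above the table, flared at the top. Inner faces of the two end lugs at x = +-89, of the four side lugs at y = +-38 (they cover 49 < |x| < 75 mm; the middle of the sides is open for fingers). 4 mm play round the meter. Origin: centre of its underside.
- seat (a point): Centre of the holder's plate top, 8 mm above the table: where the meter's origin belongs; x along the holder's length.
- cup: Bystander: steel cup, 66 mm across, 70 mm high. Origin: centre of its underside.
- jar: Bystander: jar with a red cap, 52 mm across, 60 mm high. Origin: centre of its underside.
- tray: Bystander: yellow open tray, 90 x 70 x 30 mm. Origin: centre of its underside.
- driver: Bystander: screwdriver with a green handle, lying flat along its x. Origin: its underside, mid-length.
Not all that is in view belongs to the job. Several things have the shape of the holder; the one meant has the colours described above. There is more than one size of the meter; the one meant has the size given above.

How it is judged:
On the way, in this order (a step that is already met when the one before it is completed fails the run):
1. the meter lies flat in the holder and has been let go (horizontal distance between meter and seat below 0.01 m and z of meter in the frame of seat below 0.004 m and angle between meter's own z axis and vertical below 0.06 rad and angle between the x axis of meter and the x axis of holder, either way round below 0.15 rad and contact force between the fingers and meter below 0.1 N), for 0.2 s.
2. with the meter in the holder, the dial stands at the green mark (horizontal distance between meter and seat below 0.01 m and z of meter in the frame of seat below 0.004 m and angle between meter's own z axis and vertical below 0.06 rad and angle between the x axis of meter and the x axis of holder, either way round below 0.15 rad and value of joint dial between 2.488 and 2.748 rad), for 0.2 s.
At the end, for the whole second after the job is handed in: The meter lies at rest in the holder, face up (tilt under 0.06 rad), its origin within 10 mm of the seat sideways and under 4 mm above it, its length within 0.15 rad of the holder's (either way round), and the dial rests within 0.13 rad of 2.618 (the green mark) (all of step 2 and velocity of joint dial between -0.1 and 0.1 rad/s and linear speed of meter below 0.02 m/s); the robot touches nothing.
It fails at once if the meter is dropped or rammed into the holder (over 80 N) (contact force between meter and holder above 80 N).
It fails at once if the cup is moved more than 30 mm (distance of cup from where it was at the start of the episode above 0.03 m).
It fails at once if the jar is moved more than 30 mm (distance of jar from where it was at the start of the episode above 0.03 m).
It fails at once if the tray is moved more than 30 mm (distance of tray from where it was at the start of the episode above 0.03 m).
It fails at once if the driver is moved more than 30 mm (distance of driver from where it was at the start of the episode above 0.03 m).
It also fails if it takes over 64 s, if anything falls off the work surface, if the arm or the gripper's body presses on something with over 40 N, if the wrist force passes 120 N, or if a joint passes its speed limit or range.

### The arm

A 7-joint arm with a two-finger parallel gripper is mounted at the origin on the work surface. World frame = base frame: x ahead of the robot, y to its left, z up, the work surface at z = 0. Lengths are in m, angles in rad, forces in N, time in s.
With the tool pointing down it reaches from about 0.4 to 0.875 m from the base axis. Payload 19.3 kg.
Tool frame: the origin (TCP) lies at the very end of the fingers, on their centre line; the grasp point (between the pads) lies 19 mm behind it; z points along the fingers, y is the line along which they close (so a half turn about z gives the same grasp; the last joint's range is limited). The gripper opens to 85 mm and grips with 20 to 120 N. Pads are 22 mm wide; open, the fingers measure 114 mm over their backs; the gripper's body (76 mm by 85 mm) begins 54 mm behind the grasp point. The pads swing forward as they close: fully open they stand 13 mm farther back than shut.
Start: joints at [-1.306, 0.521, -0.036, 1.599, 0.021, 1.021, -0.113], TCP at [0.205, 0.59, 0.231] pointing down, gripper open.
Joint ranges: [-2.91, 2.91], [-0.3, 2.13], [-1.5, 1.42], [0.17, 2.43], [-1.26, 4.41], [0.16, 1.93], [-2.52, 2.52]. Speed limits (rad/s): [1.89, 1.89, 2.39, 2.39, 3.01, 3.01, 3.01].

### API

Orientations are given as [roll, pitch, yaw] about the fixed x, y, z axes, in that order (R = Rz(yaw) Ry(pitch) Rx(roll)).
In Python, from workcell import monitor, optics, workorder gives the robot as it stands.
- The arm moves only by the tool apply_moves, never from a script. Its arguments are lists of equal length, an entry for each row: "linear": the shift along the tool's x, y, z each as a share of 0.1 m, from -1 to 1, a list of three; "delta_rot": the turn, a rotation vector about the tool's x, y, z each as a share of 120 degrees, from -1 to 1, a list of three. A call has exactly 5 rows; each row is the pose to reach, as a shift and turn from the pose commanded when the call began, along the tool's axes at that moment; what a row does not reach only later rows make up. A row lasts 1/12 s, in which the tool goes at most 41.7 mm and 7.16 degrees, less where a joint would pass 70% of its speed; a pose out of reach is approached as far as the arm can. A call with a number of a shift or a turn outside -1 to 1 is refused whole. A call with a gripper value outside its range is refused whole. "gripper" is the opening, from -1 (shut) to 1 (fully open), set as the call begins (left out, the last holds). The fingers move at their own pace and stop on an object; "force" is the grip in N (left out, the last holds). Time passes only in rows, so rows that repeat a pose let the fingers close, or fill a call up. It gives the time, the measured TCP pose, the force, the opening and the grip force at its end, in the units of the state.
- monitor.observe(): the state, without advancing time (a new reading comes with each control period).
- optics.grab_frame(name): name is "side" or "top" or "wrist"; returns (picture, depth): 420x560x3 uint8, red, green, blue; 420x560 float32, m along the optical axis (not along the pixel's ray), 0 where there is no reading.
- optics.camera_info(name): a dict with "fx", "fy", "cx", "cy" (pixels), "D" ([k1, k2, p1, p2, k3] as OpenCV has them; the pictures are not rectified), "rvec" (rotation vector, rad) and "tvec" (3), from world to camera coordinates, as OpenCV has them; the wrist camera has in their place "T_tool_cam" (4x4, takes a point from camera to tool coordinates, whose origin is the TCP and whose axes are the flange's). Camera axes: x right, y down, z forward; pixel columns grow to the right and rows downward; lengths in m; the calibration is good to about 2 mm. A picture is of the moment at which its call begins: read the wrist's pose just before it. camera_info takes no time and is no camera call.
- workorder.job_done(): hands the job in; it is judged then, once.
The state is a dict: "clock": time; "qpos": joint angles; "qd": joint speeds; "joint_efforts": joint torques, N m; "position": TCP position; "tool_rot": TCP orientation; "force": force on the tool from outside, world axes, zero at the start; "moment": the same for the moment, N m; "grip_width": finger opening in m; "finger_force": force on a finger pad.
Only numpy, scipy, OpenCV 4.12 (cv2) and the standard library are available. Lean on these libraries where they do the work, as an engineer would, in place of code of your own. Each camera call takes 0.05 s, during which the arm holds its last target. There are 200 camera calls.

## Working session

There is one attempt and no reset: what is moved stays moved. The work goes in short steps, Python scripts to look and compute and a tool call to move; the robot and the scene stay as the last step left them, time stands still between calls to the robot, and variables do not carry over. Pictures are saved under pics/ and viewed, at most 10 in all, crops included, and the job is handed in when it is done.

Besides the shell and the picture viewer there is one more tool, called after ">>>" in YAML: its name, and indented under it one key for each argument. apply_moves: Moves the arm, as the interface text tells. Its arguments: {"type":"object","properties":{"linear":{"type":"array"},"delta_rot":{"type":"array"},"gripper":{"type":"number"},"force":{"type":"number"}},"required":["linear","delta_rot"]}

```bash
mkdir -p pics; python3 - <<'E'
from workcell import monitor, optics
import cv2,numpy as np
print(monitor.observe())
for n in ("top","side"):
    p,d=optics.grab_frame(n); cv2.imwrite(f"pics/{n}0.png",cv2.cvtColor(p,cv2.COLOR_RGB2BGR)); np.savez(f"{n}0.npz",p=p,d=d)
    print(optics.camera_info(n))
print(optics.camera_info("wrist"))
E
```

```text
{'clock': 0.0, 'qpos': array([-1.30619909,  0.52200907, -0.03636404,  1.60000602,  0.02117897,
        1.0210724 , -0.11280705]), 'qd': array([-1.26743678e-03,  5.16761947e-04,  2.34594815e-05,  2.01687354e-03,
       -1.39112596e-03, -6.70685579e-04, -6.57610393e-04]), 'joint_efforts': array([-3.54060239e-04, -9.27116561e+01,  1.97914816e+00, -3.69923151e+01,
        1.77694269e-02,  8.29361379e-03, -2.12403296e-05]), 'position': array([0.20526051, 0.58998185, 0.23072909]), 'tool_rot': array([-3.14048225e+00,  4.23371855e-05,  2.80679916e+00]), 'force': array([ 0.6931646 , -0.45723821,  0.07885502]), 'moment': array([ 0.00355902,  0.02597167, -0.0316601 ]), 'finger_force': 0.0, 'grip_width': 0.08549221245532292}
{'fx': 386.4010396232238, 'fy': 386.4010396232238, 'cx': 283.4280595935587, 'cy': 210.85207823392477, 'D': array([-0.0323471,  0.       ,  0.       ,  0.       ,  0.       ]), 'rvec': array([ 2.15341679, -2.14867704,  0.18332407]), 'tvec': array([-0.00460398,  0.58524548,  1.23790554])}
{'fx': 423.5235055619131, 'fy': 423.5235055619131, 'cx': 277.1654957885083, 'cy': 215.66691142622415, 'D': array([-0.08063596,  0.        ,  0.        ,  0.        ,  0.        ]), 'rvec': array([ 2.1578303 , -0.24575188,  0.15981762]), 'tvec': array([-0.5756089 ,  0.13016076,  1.21553583])}
{'fx': 351.8336722910699, 'fy': 351.8336722910699, 'cx': 279.8654018835297, 'cy': 206.1747433713649, 'D': array([-0.07204985,  0.        ,  0.        ,  0.        ,  0.        ]), 'T_tool_cam': array([[-7.56046742e-04, -9.60529562e-01, -2.78176903e-01,
         7.11850850e-02],
       [ 9.99999576e-01, -5.79908802e-04, -7.15468727e-04,
        -1.14441629e-03],
       [ 5.25911628e-04, -2.78177326e-01,  9.60529593e-01,
        -1.42416159e-01],
       [ 0.00000000e+00,  0.00000000e+00,  0.00000000e+00,
         1.00000000e+00]])}
```

View pics/top0.png

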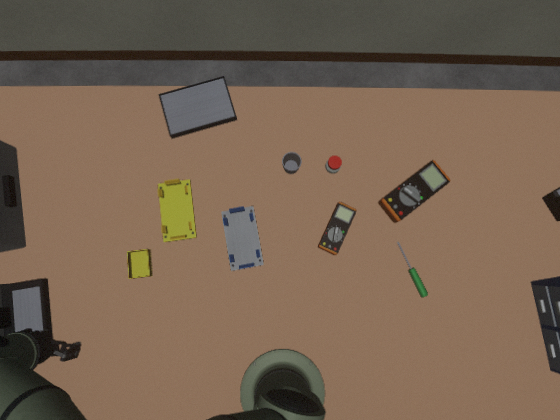

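View pics/side0.png

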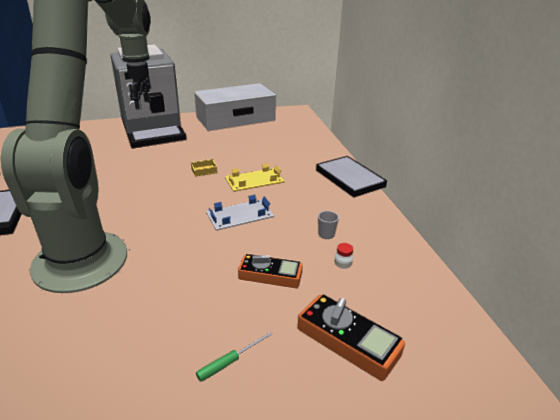

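Candidates: the small meter at (337,228) in the top view is about 53 px ≈ 165 mm long, and the large one at (414,191) is about 74 px ≈ 235 mm. The small one fits 170 mm. Holders: blue lugs at (242,238) and an all-yellow one at (177,210); the blue one fits. I'll confirm both in an enlarged crop and with measurements.

```bash
cat > h.py <<'E'
from workcell import monitor, optics
import cv2,numpy as np
from scipy.spatial.transform import Rotation as R
def cloud(n,p,d,pose=None):
    c=optics.camera_info(n); K=np.array([[c['fx'],0,c['cx']],[0,c['fy'],c['cy']],[0,0,1.]])
    v,u=np.mgrid[:420,:560]; uv=np.stack([u,v],-1).reshape(-1,1,2).astype(float)
    r=cv2.undistortPoints(uv,K,c['D']).reshape(420,560,2)
    P=np.dstack([r*d[...,None],d])
    if n=="wrist":
        T=c['T_tool_cam']; P=P@T[:3,:3].T+T[:3,3]
        return P@R.from_euler('xyz',pose[1]).as_matrix().T+pose[0]
    Rm=cv2.Rodrigues(c['rvec'])[0]; return (P-c['tvec'])@Rm
def rect(Q):
    (c,s,a)=cv2.minAreaRect((Q[:,:2]*1000).astype(np.float32)); return np.round(c,1),np.round(s,1),round(a,1)
E
python3 - <<'E'
from h import *
z=np.load('top0.npz');p,d=z['p'],z['d'];P=cloud('top',p,d)
big=cv2.resize(p[140:280,210:460],None,fx=3.2,fy=3.2,interpolation=cv2.INTER_CUBIC);cv2.imwrite('pics/crop1.png',big[...,::-1])
def box(u0,u1,v0,v1,zmin,zmax):
    Q=P[v0:v1,u0:u1].reshape(-1,3); return Q[(Q[:,2]>zmin)&(Q[:,2]<zmax)]
print('table z',np.median(P[280:300,250:350,2]))
for nm,b in dict(small=(310,365,195,262),large=(372,456,155,228)).items():
    Q=box(*b,.03,.2); print(nm,len(Q),rect(Q),np.percentile(Q[:,2],[5,50,95,99]))
    Q=box(*b,.03,.048); print('  face',len(Q),rect(Q))
Q=box(215,270,200,275,.005,.06);print('holder',len(Q),rect(Q))
Q=box(215,270,200,275,.02,.06);print('lugs',len(Q),rect(Q))
for nm,(u,v) in dict(cup=(291,163),jar=(334,164),tray=(140,264),driver=(418,281)).items(): print(nm,P[v,u].round(3))
E
```

```text
table z 0.0003694445744475427
small 1040 (array([ 531.8, -182.9]), array([ 68.1, 170.2]), 65.0) [0.03732678 0.04352586 0.06364711 0.07000049]
  face 901 (array([ 531.8, -182.9]), array([ 68.1, 170.2]), 65.0)
large 1933 (array([ 657.6, -446.6]), array([ 97.1, 236.5]), 36.8) [0.05142071 0.05990551 0.0897144  0.0978804 ]
  face 59 (array([ 674. , -406.4]), array([ 87.8, 236.1]), 61.2)
holder 1999 (array([502.9, 137.2]), array([251.3, 184.9]), 0.4)
lugs 249 (array([500.5, 136.5]), array([202.7, 100.1]), 10.7)
cup [ 0.761 -0.03   0.003]
jar [ 0.743 -0.173  0.059]
tray [0.41  0.475 0.008]
driver [ 0.355 -0.45   0.024]
```

View pics/crop1.png

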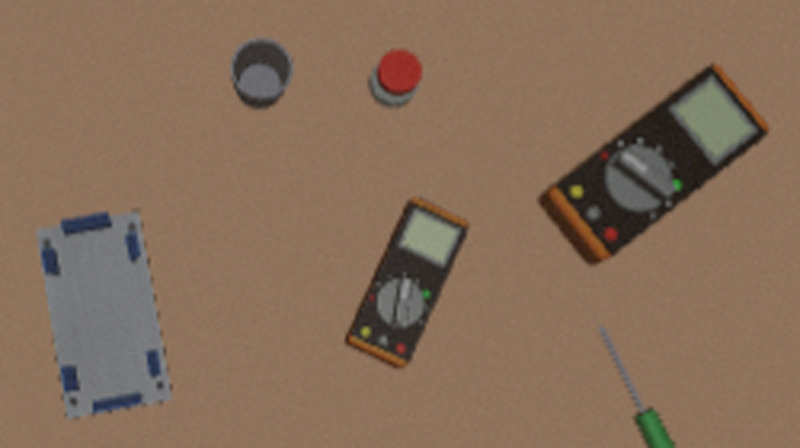

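The crop confirms it: the small meter at top-view px (337,228) measures 68x170 mm, and the silver plate with blue lugs at (242,238) is the holder. Moving above the meter.

>>> apply_moves:
  linear:
    - [-0.2,-0.2,0]
    - [-0.4,-0.4,0]
    - [-0.6,-0.6,0]
    - [-0.8,-0.8,0]
    - [-1,-1,0]
  delta_rot:
    - [0,0,0]
    - [0,0,0]
    - [0,0,0]
    - [0,0,0]
    - [0,0,0]
  gripper: 1

```text
clock: 0.52
position: [0.2673, 0.4615, 0.231]
tool_rot: [-3.141, -0.0, 2.807]
force: [0.5, 1.0, -0.4]
grip_width: 0.0853
finger_force: 0.0
```

>>> apply_moves:
  linear:
    - [-0.2,-0.2,0]
    - [-0.4,-0.4,0]
    - [-0.6,-0.6,0]
    - [-0.8,-0.8,0]
    - [-1,-1,0]
  delta_rot:
    - [0,0,0]
    - [0,0,0]
    - [0,0,0]
    - [0,0,0]
    - [0,0,0]

```text
clock: 0.93
position: [0.3288, 0.3343, 0.2312]
tool_rot: [-3.141, -0.0, 2.807]
force: [0.7, 0.0, -0.9]
grip_width: 0.0853
finger_force: 0.0
```

>>> apply_moves:
  linear:
    - [-0.2,-0.2,0]
    - [-0.4,-0.4,0]
    - [-0.6,-0.6,0]
    - [-0.8,-0.8,0]
    - [-1,-1,0]
  delta_rot:
    - [0,0,0]
    - [0,0,0]
    - [0,0,0]
    - [0,0,0]
    - [0,0,0]

```text
clock: 1.35
position: [0.3904, 0.207, 0.2313]
tool_rot: [-3.142, -0.0, 2.807]
force: [0.5, 0.2, -0.4]
grip_width: 0.085
finger_force: 0.0
```

>>> apply_moves:
  linear:
    - [-0.2,-0.2,0]
    - [-0.4,-0.4,0]
    - [-0.6,-0.6,0]
    - [-0.8,-0.8,0]
    - [-1,-1,0]
  delta_rot:
    - [0,0,0]
    - [0,0,0]
    - [0,0,0]
    - [0,0,0]
    - [0,0,0]

```text
clock: 1.77
position: [0.452, 0.0797, 0.2313]
tool_rot: [-3.142, -0.0, 2.807]
force: [-0.2, 0.3, 0.2]
grip_width: 0.0855
finger_force: 0.0
```

>>> apply_moves:
  linear:
    - [-0.2,-0.2,0]
    - [-0.4,-0.4,0]
    - [-0.6,-0.6,0]
    - [-0.8,-0.8,0]
    - [-1,-1,0]
  delta_rot:
    - [0,0,0]
    - [0,0,0]
    - [0,0,0]
    - [0,0,0]
    - [0,0,0]

```text
clock: 2.18
position: [0.5136, -0.0476, 0.2312]
tool_rot: [-3.141, -0.0, 2.807]
force: [1.4, 0.1, 0.3]
grip_width: 0.0854
finger_force: 0.0
```

>>> apply_moves:
  linear:
    - [-0.2,-0.3,0]
    - [-0.4,-0.6,0]
    - [-0.6,-0.9,0]
    - [-0.63,-1,0]
    - [-0.63,-1,0]
  delta_rot:
    - [0,0,0.02]
    - [0,0,0.04]
    - [0,0,0.05]
    - [0,0,0.05]
    - [0,0,0.05]

```text
clock: 2.6
position: [0.5394, -0.1648, 0.2309]
tool_rot: [-3.14, -0.0, 2.698]
force: [0.1, -0.0, -0.6]
grip_width: 0.0855
finger_force: 0.0
```

```bash
python3 - <<'E'
from h import *
s=monitor.observe();print(s['position'],s['tool_rot'],s['qpos'])
p,d=optics.grab_frame('wrist');cv2.imwrite('pics/w1.png',p[...,::-1]);np.savez('w1.npz',p=p,d=d)
P=cloud('wrist',p,d,(s['position'],s['tool_rot']))
m=(P[...,2]>.034)&(P[...,2]<.048)&(d>0)&(np.hypot(P[...,0]-.532,P[...,1]+.183)<.11)
print(m.sum(),rect(P[m]))
m=(P[...,2]>.055)&(P[...,2]<.072)&(d>0)&(np.hypot(P[...,0]-.532,P[...,1]+.183)<.08)
print('bar',m.sum(),rect(P[m]),np.median(P[m][:,2]))
E
```

```text
[ 0.53935187 -0.16479754  0.23087701] [-3.14005960e+00 -2.67293814e-04  2.69774092e+00] [-0.01424998  0.4385216   0.2814447   1.77588308 -0.143923    0.94792588
  1.45312475]
10244 (array([ 528.3, -184.5]), array([ 67.5, 168.6]), 65.1)
bar 766 (array([ 504.9, -173.4]), array([12.3, 46. ]), 79.9) 0.0677985134642674
```

View pics/w1.png

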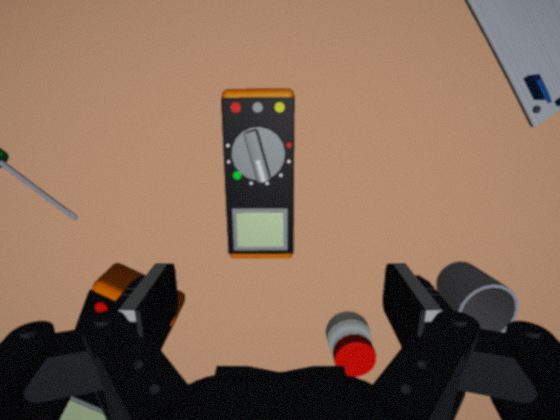

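The picture shows the small meter with its display end at (260,240), dial centre at (258,155), pointer tip at (265,180), red dot at (289,145) and green dot at (237,176). The pointer is at about +15° in the meter frame, so the dial is near 1.57 and needs about 60° clockwise. Descending to grasp.

>>> apply_moves:
  linear:
    - [0,-0.1,0.2]
    - [0.01,-0.2,0.4]
    - [0.01,-0.22,0.6]
    - [0.01,-0.22,0.8]
    - [0.01,-0.22,0.9]
  delta_rot:
    - [0,0,0]
    - [0,0,0]
    - [0,0,0]
    - [0,0,0]
    - [0,0,0]

```text
clock: 3.07
position: [0.5289, -0.1791, 0.1393]
tool_rot: [3.141, -0.003, 2.704]
force: [0.7, 0.3, 0.1]
grip_width: 0.0853
finger_force: 0.0
```

>>> apply_moves:
  linear:
    - [0,0,0]
    - [0,0,0]
    - [0,0,0]
    - [0,0,0]
    - [0,0,0]
  delta_rot:
    - [0,0,0]
    - [0,0,0]
    - [0,0,0]
    - [0,0,0]
    - [0,0,0]

```text
clock: 3.48
position: [0.5302, -0.1808, 0.1422]
tool_rot: [3.141, 0.001, 2.702]
force: [0.7, 0.4, 0.0]
grip_width: 0.0852
finger_force: 0.0
```

>>> apply_moves:
  linear:
    - [0,-0.03,0.15]
    - [0,-0.03,0.3]
    - [0,-0.03,0.5]
    - [0,-0.03,0.7]
    - [0,-0.03,0.8]
  delta_rot:
    - [0,0,0]
    - [0,0,0]
    - [0,0,0]
    - [0,0,0]
    - [0,0,0]

```text
clock: 3.9
position: [0.5279, -0.1833, 0.0599]
tool_rot: [-3.141, -0.001, 2.702]
force: [-0.8, 0.1, -0.4]
grip_width: 0.0854
finger_force: 0.0
```

>>> apply_moves:
  linear:
    - [0,0,0.15]
    - [0,0,0.3]
    - [0,0,0.45]
    - [0,0,0.53]
    - [0,0,0.53]
  delta_rot:
    - [0,0,0]
    - [0,0,0]
    - [0,0,0]
    - [0,0,0]
    - [0,0,0]

```text
clock: 4.32
position: [0.5279, -0.1835, 0.0074]
tool_rot: [-3.141, -0.002, 2.702]
force: [-0.6, -0.0, 0.2]
grip_width: 0.0849
finger_force: 0.0
```

>>> apply_moves:
  linear:
    - [0,0,0]
    - [0,0,0]
    - [0,0,0]
    - [0,0,0]
    - [0,0,0]
  delta_rot:
    - [0,0,0]
    - [0,0,0]
    - [0,0,0]
    - [0,0,0]
    - [0,0,0]

```text
clock: 4.73
position: [0.5287, -0.1836, 0.0088]
tool_rot: [3.141, 0.001, 2.702]
force: [0.1, 0.0, -0.2]
grip_width: 0.0855
finger_force: 0.0
```

Close, then lift.

>>> apply_moves:
  linear:
    - [0,0,0]
    - [0,0,0]
    - [0,0,0]
    - [0,0,0]
    - [0,0,0]
  delta_rot:
    - [0,0,0]
    - [0,0,0]
    - [0,0,0]
    - [0,0,0]
    - [0,0,0]
  gripper: -1
  force: 50

```text
clock: 5.15
position: [0.5286, -0.1835, 0.0088]
tool_rot: [3.141, 0.0, 2.702]
force: [-1.1, 1.8, 8.6]
grip_width: 0.0675
finger_force: 55.3
```

>>> apply_moves:
  linear:
    - [0,0,0]
    - [0,0,0]
    - [0,0,0]
    - [0,0,0]
    - [0,0,0]
  delta_rot:
    - [0,0,0]
    - [0,0,0]
    - [0,0,0]
    - [0,0,0]
    - [0,0,0]

```text
clock: 5.57
position: [0.5286, -0.1835, 0.0088]
tool_rot: [3.141, 0.0, 2.702]
force: [-1.4, 1.3, 10.2]
grip_width: 0.0671
finger_force: 55.3
```

>>> apply_moves:
  linear:
    - [0,0,-0.1]
    - [0,0,-0.2]
    - [0,0,-0.4]
    - [0,0,-0.6]
    - [0,0,-0.8]
  delta_rot:
    - [0,0,0]
    - [0,0,0]
    - [0,0,0]
    - [0,0,0]
    - [0,0,0]

```text
clock: 5.98
position: [0.5281, -0.1836, 0.0899]
tool_rot: [-3.141, -0.0, 2.702]
force: [0.7, -0.3, -4.2]
grip_width: 0.0669
finger_force: 59.9
```

>>> apply_moves:
  linear:
    - [0,0,-0.1]
    - [0,0,-0.2]
    - [0,0,-0.3]
    - [0,0,-0.4]
    - [0,0,-0.4]
  delta_rot:
    - [0,0,0]
    - [0,0,0]
    - [0,0,0]
    - [0,0,0]
    - [0,0,0]

```text
clock: 6.4
position: [0.529, -0.1839, 0.1299]
tool_rot: [3.141, 0.002, 2.702]
force: [0.3, -0.3, -4.7]
grip_width: 0.0673
finger_force: 60.3
```

>>> apply_moves:
  linear:
    - [0.1,0.18,0]
    - [0.22,0.37,0]
    - [0.32,0.56,0]
    - [0.43,0.74,0]
    - [0.54,0.93,0]
  delta_rot:
    - [0,0,0]
    - [0,0,0]
    - [0,0,0]
    - [0,0,0]
    - [0,0,0]

```text
clock: 6.82
position: [0.5186, -0.0756, 0.1277]
tool_rot: [-3.141, -0.001, 2.702]
force: [1.0, 0.1, -4.4]
grip_width: 0.0669
finger_force: 60.1
```

>>> apply_moves:
  linear:
    - [0.1,0.18,0]
    - [0.2,0.35,0]
    - [0.22,0.4,0]
    - [0.22,0.4,0]
    - [0.22,0.4,0]
  delta_rot:
    - [0,0,-0.05]
    - [0,0,-0.1]
    - [0,0,-0.16]
    - [0,0,-0.22]
    - [0,0,-0.28]

```text
clock: 7.23
position: [0.516, -0.0302, 0.1278]
tool_rot: [3.141, -0.001, -2.989]
force: [0.2, 0.1, -5.3]
grip_width: 0.0667
finger_force: 60.1
```

>>> apply_moves:
  linear:
    - [0,0,0]
    - [0,0,0]
    - [0,0,0]
    - [0,0,0]
    - [0,0,0]
  delta_rot:
    - [0,0,-0.02]
    - [0,0,-0.02]
    - [0,0,-0.02]
    - [0,0,-0.02]
    - [0,0,-0.02]

```text
clock: 7.65
position: [0.5161, -0.0309, 0.1281]
tool_rot: [-3.142, -0.0, -2.956]
force: [-0.3, -0.7, -4.6]
grip_width: 0.067
finger_force: 60.1
```

```bash
python3 - <<'E'
from h import *
s=monitor.observe();print(s['position'],s['tool_rot'],s['qpos'])
p,d=optics.grab_frame('wrist');cv2.imwrite('pics/w2.png',p[...,::-1]);np.savez('w2.npz',p=p,d=d)
P=cloud('wrist',p,d,(s['position'],s['tool_rot']))
f=p.astype(int); r,g,b=f[...,0],f[...,1],f[...,2]
near=np.hypot(P[...,0]-.5,P[...,1]-.137)<.13
m=near&(d>0)&(P[...,2]>.03)&(P[...,2]<.045); print('lugs',m.sum(),rect(P[m]))
blue=(b>r+25)&(b>g+15)&near&(d>0)
n,l,st,ce=cv2.connectedComponentsWithStats(blue.astype(np.uint8))
for i in range(1,n):
    if st[i,4]>60:
        Q=P[l==i]; t=np.radians(10.7); q=(Q[:,:2]-[.5005,.1365])@np.array([[np.cos(t),-np.sin(t)],[np.sin(t),np.cos(t)]])
        k=Q[:,2]>.02
        print(ce[i].round(),st[i,4],Q[k].mean(0).round(4),(np.percentile(q[k],[1,99],axis=0)*1000).round(1).tolist())
E
```

```text
[ 0.51610757 -0.03091651  0.12811055] [-3.14153202e+00 -3.96076220e-04 -2.95631149e+00] [-0.11169977  0.49939163  0.07561187  1.97787619 -0.05834268  0.66673823
  1.75666639]
lugs 1897 (array([484.4, 133.2]), array([176.5, 101.3]), 10.6)
[522.  93.] 1429 [0.4048 0.1145 0.0323] [[-104.2, -25.7], [-92.4, 23.1]]
[457. 138.] 769 [0.4441 0.079  0.0325] [[-78.6, -50.6], [-52.9, -38.3]]
[554. 140.] 390 [0.4359 0.1626 0.0215] [[-68.9, 36.5], [-53.7, 38.8]]
[436. 291.] 573 [0.558  0.0979 0.0373] [[-29.0, -121.5], [68.0, -38.2]]
[535. 293.] 1085 [0.5493 0.1879 0.0302] [[45.1, 36.9], [70.5, 47.2]]
[455. 316.] 146 [0.5054 0.0313 0.1648] [[-28.1, -115.5], [74.0, -24.1]]
```

View pics/w2.png

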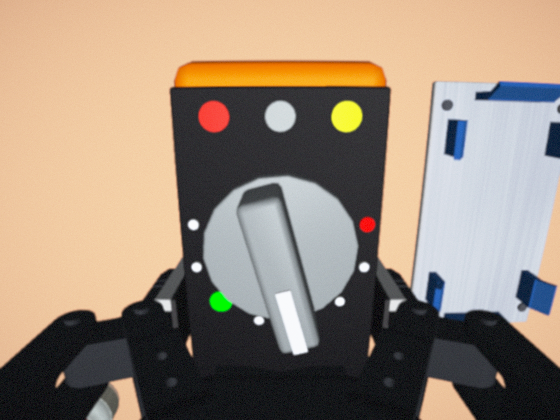

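The picture shows the meter squarely held: centred at col 281, green dot at (221,301), with the holder's lugs at the right. The wrist and top measurements agree on the placing offset. Moving over the holder.

>>> apply_moves:
  linear:
    - [-0.02,0.18,0]
    - [-0.04,0.37,0]
    - [-0.06,0.56,0]
    - [-0.06,0.74,0]
    - [-0.06,0.87,0]
  delta_rot:
    - [0,0,0]
    - [0,0,0]
    - [0,0,0]
    - [0,0,0]
    - [0,0,0]

```text
clock: 8.12
position: [0.5057, 0.0575, 0.1283]
tool_rot: [3.141, 0.0, -2.954]
force: [-0.4, -0.4, -4.6]
grip_width: 0.0669
finger_force: 60.1
```

>>> apply_moves:
  linear:
    - [-0.02,0.2,0]
    - [-0.04,0.4,0]
    - [-0.06,0.6,0]
    - [-0.06,0.75,0]
    - [-0.06,0.8,0]
  delta_rot:
    - [0,0,0]
    - [0,0,0]
    - [0,0,0]
    - [0,0,0]
    - [0,0,0]

```text
clock: 8.53
position: [0.4965, 0.1381, 0.1282]
tool_rot: [3.141, -0.0, -2.953]
force: [-0.2, 0.2, -5.5]
grip_width: 0.0669
finger_force: 60.1
```

>>> apply_moves:
  linear:
    - [0,0,0.1]
    - [0,0,0.2]
    - [0,0,0.3]
    - [0,0,0.4]
    - [0,0,0.5]
  delta_rot:
    - [0,0,0]
    - [0,0,0]
    - [0,0,0]
    - [0,0,0]
    - [0,0,0]

```text
clock: 8.95
position: [0.4969, 0.1345, 0.0768]
tool_rot: [-3.141, -0.001, -2.956]
force: [0.6, -0.4, -5.7]
grip_width: 0.0671
finger_force: 60.2
```

>>> apply_moves:
  linear:
    - [0,0,0]
    - [0,0,0]
    - [0,0,0]
    - [0,0,0]
    - [0,0,0]
  delta_rot:
    - [0,0,0]
    - [0,0,0]
    - [0,0,0]
    - [0,0,0]
    - [0,0,0]

```text
clock: 9.37
position: [0.4973, 0.1355, 0.0788]
tool_rot: [3.141, 0.001, -2.955]
force: [0.3, -0.3, -4.9]
grip_width: 0.0669
finger_force: 59.9
```

```bash
python3 - <<'E'
from h import *
s=monitor.observe();print(s['position'],s['tool_rot'],s['force'])
p,d=optics.grab_frame('wrist')
q,e=optics.grab_frame('side');
cv2.imwrite('pics/ws3.png',np.vstack([cv2.resize(p,(560,300))[...,::-1],cv2.resize(q[160:260,170:320],(450,300),interpolation=2)[...,::-1].copy() if 0 else cv2.resize(q[165:255,180:320],(560,300),interpolation=2)[...,::-1]]))
E
```

```text
[0.49729343 0.1354746  0.07875641] [ 3.14146137e+00  8.28532035e-04 -2.95487026e+00] [ 0.29819213 -0.34238351 -4.88422853]
```

View pics/ws3.png

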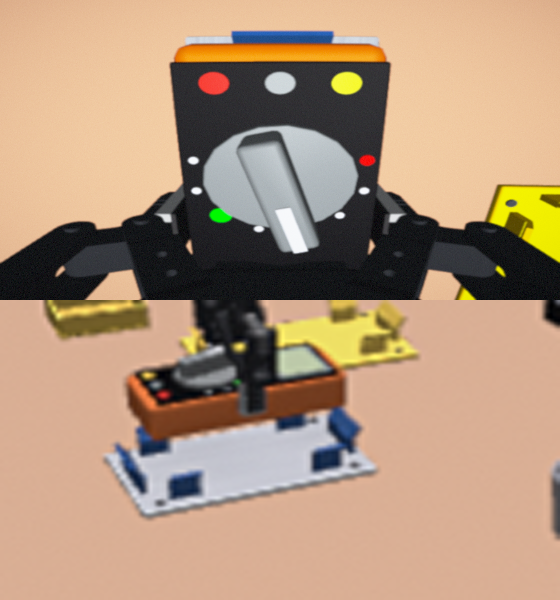

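The meter lies over the holder, with the end lug (cols 233–333, centre 283) aligned with the meter's centre (281). Lowering gently.

>>> apply_moves:
  linear:
    - [0,0,0.08]
    - [0,0,0.16]
    - [0,0,0.24]
    - [0,0,0.32]
    - [0,0,0.4]
  delta_rot:
    - [0,0,0]
    - [0,0,0]
    - [0,0,0]
    - [0,0,0]
    - [0,0,0]

```text
clock: 9.88
position: [0.4967, 0.1354, 0.0371]
tool_rot: [-3.141, -0.001, -2.955]
force: [-0.7, 0.1, -5.3]
grip_width: 0.0669
finger_force: 60.3
```

>>> apply_moves:
  linear:
    - [0,0,0.03]
    - [0,0,0.06]
    - [0,0,0.09]
    - [0,0,0.12]
    - [0,0,0.14]
  delta_rot:
    - [0,0,0]
    - [0,0,0]
    - [0,0,0]
    - [0,0,0]
    - [0,0,0]

```text
clock: 10.3
position: [0.4971, 0.1354, 0.0241]
tool_rot: [3.142, 0.0, -2.955]
force: [-0.7, 0.6, -4.4]
grip_width: 0.0668
finger_force: 60.0
```

>>> apply_moves:
  linear:
    - [0,0,0.01]
    - [0,0,0.02]
    - [0,0,0.03]
    - [0,0,0.04]
    - [0,0,0.04]
  delta_rot:
    - [0,0,0]
    - [0,0,0]
    - [0,0,0]
    - [0,0,0]
    - [0,0,0]

```text
clock: 10.72
position: [0.497, 0.1354, 0.0202]
tool_rot: [-3.142, -0.0, -2.955]
force: [-0.5, -0.3, -5.1]
grip_width: 0.0672
finger_force: 60.0
```

>>> apply_moves:
  linear:
    - [0,0,0.008]
    - [0,0,0.016]
    - [0,0,0.024]
    - [0,0,0.03]
    - [0,0,0.03]
  delta_rot:
    - [0,0,0]
    - [0,0,0]
    - [0,0,0]
    - [0,0,0]
    - [0,0,0]

```text
clock: 11.13
position: [0.4969, 0.1354, 0.0172]
tool_rot: [-3.142, -0.0, -2.955]
force: [-0.4, -0.3, -5.1]
grip_width: 0.0671
finger_force: 60.0
```

>>> apply_moves:
  linear:
    - [0,0,0.005]
    - [0,0,0.01]
    - [0,0,0.015]
    - [0,0,0.015]
    - [0,0,0.015]
  delta_rot:
    - [0,0,0]
    - [0,0,0]
    - [0,0,0]
    - [0,0,0]
    - [0,0,0]

```text
clock: 11.55
position: [0.497, 0.1354, 0.0168]
tool_rot: [3.141, 0.0, -2.955]
force: [-7.4, -2.2, 21.8]
grip_width: 0.0667
finger_force: 63.5
```

Seated. Releasing and rising.

>>> apply_moves:
  linear:
    - [0,0,-0.01]
    - [0,0,-0.01]
    - [0,0,-0.01]
    - [0,0,-0.01]
    - [0,0,-0.01]
  delta_rot:
    - [0,0,0]
    - [0,0,0]
    - [0,0,0]
    - [0,0,0]
    - [0,0,0]
  gripper: 1

```text
clock: 11.97
position: [0.4971, 0.1354, 0.0168]
tool_rot: [-3.142, 0.0, -2.955]
force: [0.4, -0.2, -0.8]
grip_width: 0.0853
finger_force: 0.0
```

>>> apply_moves:
  linear:
    - [0,0,0]
    - [0,0,0]
    - [0,0,0]
    - [0,0,0]
    - [0,0,0]
  delta_rot:
    - [0,0,0]
    - [0,0,0]
    - [0,0,0]
    - [0,0,0]
    - [0,0,0]

```text
clock: 12.38
position: [0.497, 0.1354, 0.0168]
tool_rot: [-3.142, -0.0, -2.955]
force: [-0.4, 0.3, 0.7]
grip_width: 0.0851
finger_force: 0.0
```

>>> apply_moves:
  linear:
    - [0,0,-0.1]
    - [0,0,-0.25]
    - [0,0,-0.5]
    - [0,0,-0.75]
    - [0,0,-1]
  delta_rot:
    - [0,0,0]
    - [0,0,0]
    - [0,0,0]
    - [0,0,0]
    - [0,0,0]

```text
clock: 12.8
position: [0.4968, 0.1353, 0.1186]
tool_rot: [-3.142, -0.0, -2.955]
force: [-0.5, -0.7, 0.2]
grip_width: 0.0851
finger_force: 0.0
```

>>> apply_moves:
  linear:
    - [0,0,-0.2]
    - [0,0,-0.4]
    - [0,0,-0.6]
    - [0,0,-0.6]
    - [0,0,-0.6]
  delta_rot:
    - [0,0,0]
    - [0,0,0]
    - [0,0,0]
    - [0,0,0]
    - [0,0,0]

```text
clock: 13.22
position: [0.4974, 0.1355, 0.1782]
tool_rot: [3.141, 0.002, -2.955]
force: [-0.3, 0.0, -1.0]
grip_width: 0.0852
finger_force: 0.0
```

>>> apply_moves:
  linear:
    - [0,0,0]
    - [0,0,0]
    - [0,0,0]
    - [0,0,0]
    - [0,0,0]
  delta_rot:
    - [0,0,0]
    - [0,0,0]
    - [0,0,0]
    - [0,0,0]
    - [0,0,0]

```text
clock: 13.63
position: [0.4968, 0.1353, 0.1764]
tool_rot: [-3.141, -0.001, -2.955]
force: [-0.3, -0.4, 0.2]
grip_width: 0.0855
finger_force: 0.0
```

```bash
cat > look.py <<'E'
from h import *
import sys
s=monitor.observe();print(s['position'],s['tool_rot'],s['qpos'][6])
p,d=optics.grab_frame('wrist');cv2.imwrite(f'pics/{sys.argv[1]}.png',p[...,::-1])
P=cloud('wrist',p,d,(s['position'],s['tool_rot']))
near=(d>0)&(np.hypot(P[...,0]-.4967,P[...,1]-.1358)<.12)
f=p.astype(int).max(-1)
m=near&(P[...,2]>.044)&(P[...,2]<.056);print('face',m.sum(),rect(P[m]))
A=np.c_[P[m][:,:2],np.ones(m.sum())];print('plane',np.linalg.lstsq(A,P[m][:,2],rcond=None)[0],np.median(P[m][:,2]))
t=np.radians(10.65);c=np.array([np.cos(t),np.sin(t)])
m=near&(P[...,2]>.066)&(P[...,2]<.08);print('bar',m.sum(),rect(P[m]),np.median(P[m][:,2]))
E
python3 look.py w4
```

```text
[0.49681229 0.13531687 0.17638655] [-3.14138179e+00 -8.21758393e-04 -2.95485031e+00] 1.4247813071606683
face 14805 (array([496.3, 134.1]), array([166.9,  67.3]), 10.6)
plane [ 4.34907270e-03 -4.51501195e-05  4.82890092e-02] 0.05018392981469885
bar 1117 (array([471.4, 129.4]), array([46.1, 12. ]), 25.6) 0.0758120846904033
```

View pics/w4.png

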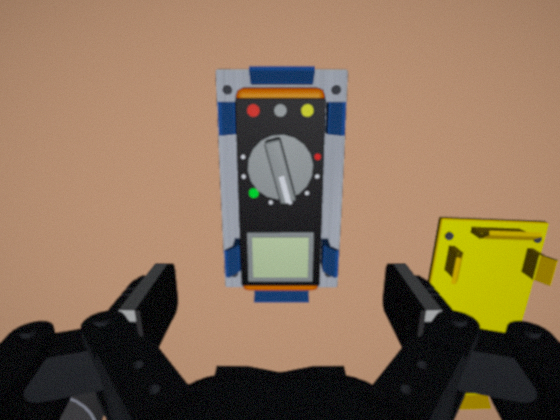

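Seated flat: face at z = 50 mm, aligned at 10.6°, px (280,180). The bar is centred at (281,170), and its direction is 25.6° in the world frame. Turning the tool +15°, aligning over the dial axis and part closing.

>>> apply_moves:
  linear:
    - [0.1,0,0.1]
    - [0.2,0,0.2]
    - [0.26,0,0.3]
    - [0.26,0,0.4]
    - [0.26,0,0.5]
  delta_rot:
    - [0,0,-0.04]
    - [0,0,-0.08]
    - [0,0,-0.125]
    - [0,0,-0.125]
    - [0,0,-0.125]
  gripper: 0

```text
clock: 14.1
position: [0.4717, 0.1305, 0.1262]
tool_rot: [3.142, 0.0, -2.696]
force: [0.8, -0.6, 0.8]
grip_width: 0.0425
finger_force: 0.0
```

>>> apply_moves:
  linear:
    - [0,0,0]
    - [0,0,0]
    - [0,0,0]
    - [0,0,0]
    - [0,0,0]
  delta_rot:
    - [0,0,0]
    - [0,0,0]
    - [0,0,0]
    - [0,0,0]
    - [0,0,0]

```text
clock: 14.52
position: [0.4718, 0.1308, 0.1272]
tool_rot: [-3.142, 0.001, -2.694]
force: [0.5, -0.3, 0.2]
grip_width: 0.043
finger_force: 0.0
```

>>> apply_moves:
  linear:
    - [0,0,0.15]
    - [0,0,0.3]
    - [0,0,0.45]
    - [0,0,0.6]
    - [0,0,0.67]
  delta_rot:
    - [0,0,0]
    - [0,0,0]
    - [0,0,0]
    - [0,0,0]
    - [0,0,0]

```text
clock: 14.93
position: [0.4711, 0.1305, 0.0586]
tool_rot: [3.142, -0.001, -2.693]
force: [-0.4, -0.5, -0.6]
grip_width: 0.0427
finger_force: 0.0
```

>>> apply_moves:
  linear:
    - [0,0,0]
    - [0,0,0]
    - [0,0,0]
    - [0,0,0]
    - [0,0,0]
  delta_rot:
    - [0,0,0]
    - [0,0,0]
    - [0,0,0]
    - [0,0,0]
    - [0,0,0]

```text
clock: 15.35
position: [0.4718, 0.1307, 0.0605]
tool_rot: [-3.141, 0.001, -2.693]
force: [-0.1, -0.5, -1.0]
grip_width: 0.0428
finger_force: 0.0
```

>>> apply_moves:
  linear:
    - [0,0,0]
    - [0,0,0]
    - [0,0,0]
    - [0,0,0]
    - [0,0,0]
  delta_rot:
    - [0,0,0]
    - [0,0,0]
    - [0,0,0]
    - [0,0,0]
    - [0,0,0]
  gripper: -1
  force: 20

```text
clock: 15.77
position: [0.4716, 0.1305, 0.0601]
tool_rot: [-3.141, 0.0, -2.693]
force: [-1.2, -1.9, 6.4]
grip_width: 0.0115
finger_force: 25.5
```

>>> apply_moves:
  linear:
    - [0,0,0]
    - [0,0,0]
    - [0,0,0]
    - [0,0,0]
    - [0,0,0]
  delta_rot:
    - [0,0,0]
    - [0,0,0]
    - [0,0,0]
    - [0,0,0]
    - [0,0,0]

```text
clock: 16.18
position: [0.4716, 0.1305, 0.06]
tool_rot: [-3.141, 0.0, -2.693]
force: [-1.2, -1.3, 5.7]
grip_width: 0.0113
finger_force: 25.5
```

Gripped. Turning 60° clockwise.

>>> apply_moves:
  linear:
    - [0,0,0]
    - [0,0,0]
    - [0,0,0]
    - [0,0,0]
    - [0,0,0]
  delta_rot:
    - [0,0,0.05]
    - [0,0,0.1]
    - [0,0,0.15]
    - [0,0,0.2]
    - [0,0,0.25]

```text
clock: 16.6
position: [0.4716, 0.1308, 0.0601]
tool_rot: [3.141, 0.0, 3.061]
force: [-2.3, 0.2, 5.5]
grip_width: 0.0113
finger_force: 25.4
```

>>> apply_moves:
  linear:
    - [0,0,0]
    - [0,0,0]
    - [0,0,0]
    - [0,0,0]
    - [0,0,0]
  delta_rot:
    - [0,0,0.05]
    - [0,0,0.1]
    - [0,0,0.15]
    - [0,0,0.2]
    - [0,0,0.25]

```text
clock: 17.02
position: [0.4717, 0.1311, 0.0601]
tool_rot: [3.141, 0.0, 2.538]
force: [0.2, 2.8, 3.6]
grip_width: 0.0114
finger_force: 25.2
```

>>> apply_moves:
  linear:
    - [0,0,0]
    - [0,0,0]
    - [0,0,0]
    - [0,0,0]
    - [0,0,0]
  delta_rot:
    - [0,0,0]
    - [0,0,0]
    - [0,0,0]
    - [0,0,0]
    - [0,0,0]

```text
clock: 17.43
position: [0.4717, 0.1311, 0.0601]
tool_rot: [3.141, 0.0, 2.545]
force: [0.3, 1.6, 6.0]
grip_width: 0.0115
finger_force: 25.5
```

>>> apply_moves:
  linear:
    - [0,0,0]
    - [0,0,0]
    - [0,0,0]
    - [0,0,0]
    - [0,0,0]
  delta_rot:
    - [0,0,0]
    - [0,0,0]
    - [0,0,0]
    - [0,0,0]
    - [0,0,0]
  gripper: 0

```text
clock: 17.85
position: [0.4714, 0.1305, 0.0597]
tool_rot: [-3.141, -0.0, 2.543]
force: [-0.5, -0.3, 0.2]
grip_width: 0.0424
finger_force: 0.0
```

>>> apply_moves:
  linear:
    - [0,0,-0.1]
    - [0,0,-0.3]
    - [0,0,-0.5]
    - [0,0,-0.75]
    - [0,0,-1]
  delta_rot:
    - [0,0,0]
    - [0,0,0]
    - [0,0,0]
    - [0,0,0]
    - [0,0,0]

```text
clock: 18.27
position: [0.4712, 0.1302, 0.1614]
tool_rot: [-3.141, -0.0, 2.543]
force: [0.3, 0.5, 0.4]
grip_width: 0.0425
finger_force: 0.0
```

>>> apply_moves:
  linear:
    - [0,0,-0.2]
    - [0,0,-0.3]
    - [0,0,-0.3]
    - [0,0,-0.3]
    - [0,0,-0.3]
  delta_rot:
    - [0,0,0]
    - [0,0,0]
    - [0,0,0]
    - [0,0,0]
    - [0,0,0]

```text
clock: 18.68
position: [0.471, 0.1305, 0.1891]
tool_rot: [-3.141, -0.001, 2.543]
force: [-0.4, -0.0, -0.7]
grip_width: 0.0428
finger_force: 0.0
```

>>> apply_moves:
  linear:
    - [0,0,0]
    - [0,0,0]
    - [0,0,0]
    - [0,0,0]
    - [0,0,0]
  delta_rot:
    - [0,0,0]
    - [0,0,0]
    - [0,0,0]
    - [0,0,0]
    - [0,0,0]

```text
clock: 19.1
position: [0.4714, 0.1305, 0.1896]
tool_rot: [-3.141, -0.0, 2.543]
force: [-0.7, 0.2, 0.2]
grip_width: 0.043
finger_force: 0.0
```

```bash
python3 look.py w5
```

```text
[0.4713708  0.13050698 0.18956895] [-3.14112748e+00 -1.85205261e-04  2.54289825e+00] 0.8046685048697099
face 11613 (array([496.4, 134.3]), array([168.,  68.]), 10.8)
plane [ 0.0062735  -0.00453513  0.04801738] 0.050192381491963534
bar 957 (array([471. , 129.6]), array([11.7, 45.9]), 55.6) 0.07580643654259803
```

View pics/w5.png

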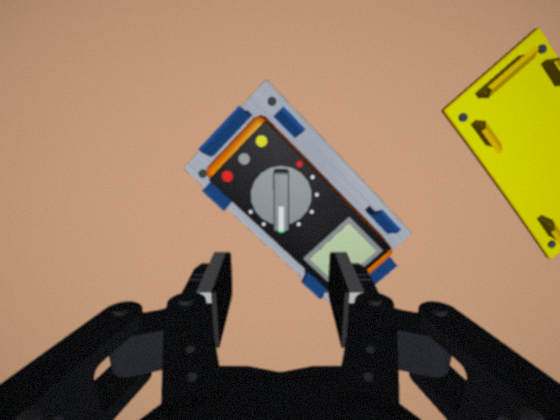

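The pointer tip at (281,225) points at the green dot at (281,231). The bar stands at −34.4° in the world frame, −45° in the meter frame, which is the green position. The meter lies flat and the gripper is clear.

```bash
python3 -c "
from workcell import workorder
print(workorder.job_done())"
```

```text
the job is handed in; nothing more can be done
None
```

The meter lies flat in the blue-lugged holder with its dial at the green mark (bar measured at −45° to the meter, as wanted); I handed the job in at about 19 s, but no verdict came back.

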